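# Open the gate slide with the hooked rod and set the regulator to its red mark

## Task

On the valve test stand, use the blue-handled hooked rod (not the gripper itself) to pull the yellow-post gate slide fully open towards the robot, then lay the rod back down on the bench beside the stand without dropping it. Only after that, turn the black regulator knob so that its white pointer lines up with the red mark on the dial, then let go. Leave the other fittings on the bench where they are.

Things in the scene. Friction and masses are not known exactly. Their poses are not given: they have to be found in the camera images.
- stand: grey base of the test stand, fixed: x -60..+100, y -200..+200 mm about its origin (on the bench), 18 mm thick. +x points away from the robot (yaw up to 0.2 rad); the gate slide opens along -x. Gate post (shut) at x 40, y -100; knob axis at x 0, y 118. Two copper loops of 20 mm pipe bridge the gate: bars along y at x 12 and 68, 130 mm clear below, tops at 150; legs at y -185 and -15
- gate (a joint): opening of the gate slide in m: 0 shut (start), 0.05 fully open against its stop; opens along the stand's -x; about 2 N of friction, stays where left
- post (a point): on the axis of the gate slide's upright yellow post (14 mm diameter), 60 mm above the bench; the post rises to 92 mm and is plain from 34 mm up. When shut it stands between the two copper loops, below their bars, where a gripper does not fit from above; beside it under the loops nothing else is over 34 mm high; moves with the slide
- rod_grip (a point): centre of the blue handle of the hooked rod: loose, 180 g, lying flat left or right of the stand, roughly along +x. Handle 70 mm along own x, 24 wide (y), 26 high (z), centre 13 mm above the bench. From it, at mid-height, an 8 mm steel bar runs along own +x to the bend 165 mm from this point, then 30 mm along own +y (the hook prong)
- hook_bend (a point): bend of the hooked rod, 165 mm along own +x from the handle centre, on the bar's axis; the 8 mm hook prong runs 30 mm from here along own +y
- knob (a joint): regulator knob angle in rad, grows counter-clockwise seen from above; starts between -0.4 and 0.3, stops at -1.2 and 2.6; about 0.06 N m of friction, stays where left
- knob_grip (a point): on the vertical turning axis of the black regulator knob, 91 mm above the bench: the height to grip its bar. The bar is 64 mm along own x, 16 mm wide (y) and stands from 70 to 105 mm above the bench on a 68 mm disc; own +x is where the pointer points, turning with the knob
- pointer_tip (a point): tip of the knob's white pointer, 52 mm from the knob axis, 57 mm above the bench
- index_tip (a point): inner edge of the red mark (9 mm wide rider on the rim of the black dial), 52 mm from the knob axis at the same height as the pointer tip; this is where the pointer tip must come. It lies counter-clockwise of the pointer at the start, by 0.5 to 1.7 rad. It does not move.
- elbow: bystander: brass street elbow, about 95 mm, loose; origin under its centre
- cross: bystander: galvanized cross fitting, 100 mm, 44 mm high, loose; origin under its centre
- float_ball: bystander: copper float ball, 90 mm, standing on a brass boss, loose; origin under its centre
- escutcheon: bystander: white porcelain escutcheon ring, 90 mm, 12 mm high, loose; origin under its centre
- switch_plate: bystander: black bakelite toggle switch plate, 115 x 70 mm, toggle up to 24 mm, loose; origin under its centre
- tin: bystander: tin, 64 mm diameter, 80 mm high, loose; origin under its centre
Things that resemble listed ones, but are neither listed nor needed, are in the scene too. Of the things that look like the part that bears rod_grip, the largest one is meant.

How it is judged:
By the outcome, as a careful person would: the job done as asked, in the order asked, and still so for the second after the job is handed in, with the robot touching nothing.
It also fails if it takes over 70 s, if anything falls off the work surface, if the arm or the gripper's body presses on something with over 40 N, if the wrist force passes 120 N, or if a joint passes its speed limit or range.

## Robot

A 6-joint arm with a two-finger parallel gripper is mounted at the origin on the work surface. World frame = base frame: x ahead of the robot, y to its left, z up, the work surface at z = 0. Lengths are in m, angles in rad, forces in N, time in s.
With the tool pointing down it reaches from about 0.275 to 0.75 m from the base axis. Payload 10.2 kg.
Tool frame: the origin (TCP) lies on the centre line of the jaws, within the pads' length; the fingertips stand 14 mm ahead of it and the grasp point (between the pads) lies 5 mm behind it; z points along the fingers, y is the direction in which the jaws open and shut (so a half turn about z gives the same grasp; the last joint's range is limited). The gripper opens to 88 mm and grips with 3 to 60 N. Pads are 18 mm wide; open, the fingers measure 123 mm over their backs; the gripper's body (75 mm by 187 mm) begins 45 mm behind the grasp point.
Start: joints at [-1.53, 0.313, 1.498, -0, 1.331, -0.223], TCP at [0.137, -0.507, 0.253] pointing down, gripper open.
Joint ranges: [-2.94, 2.94], [-0.97, 2.17], [0.19, 2.56], [-1.23, 4.37], [0.02, 3.11], [-2.88, 2.88]. Speed limits (rad/s): [2.39, 2.39, 3.01, 3.14, 3.14, 3.14].

## Interface

Orientations are given as [roll, pitch, yaw] about the fixed x, y, z axes, in that order (R = Rz(yaw) Ry(pitch) Rx(roll)).
In Python, from bench import bot gives the robot as it stands. The module is installed in compiled form; this text tells all that it offers.
- The arm moves only by the tool apply_moves, never from a script. Its argument "motion" is a list of rows, each a list of 7 numbers: the shift along the tool's x, y, z in m, then the turn, a rotation vector about the tool's x, y, z in rad, then the finger opening in m, from 0 to 0.0881. In form: [[dx, dy, dz, rx, ry, rz, gripper], ...]. A call has 1 to 10 rows; each row is the pose to reach, as a shift and turn from the pose commanded when the call began, along the tool's axes at that moment; what a row does not reach only later rows make up. A row lasts 1/10 s, in which the tool goes at most 50 mm and 8.59 degrees, less where a joint would pass 70% of its speed; a pose out of reach is approached as far as the arm can. A call with a gripper value outside its range is refused whole. The fingers move at their own pace and stop on an object; "grip_force" is the grip in N (left out, the last holds). Time passes only in rows, so rows that repeat a pose let the fingers close. It gives the time, the measured TCP pose, the force and the opening at its end, in the units of the state.
- bot.observe(): the state, without advancing time (a new reading comes with each control period).
- bot.capture(name): name is "scene" or "top" or "wrist"; returns (picture, depth): 400x640x3 uint8, blue, green, red; 400x640 float32, m along the optical axis (not along the pixel's ray), 0 where there is no reading.
- bot.camera_info(name): a dict with "mtx" (3x3 intrinsics, pixels), "R" (3x3) and "t" (3): a world point X has camera coordinates R X + t; the wrist camera has in their place "tool_from_camera" (4x4, takes a point from camera to tool coordinates, whose origin is the TCP and whose axes are the flange's). Camera axes: x right, y down, z forward; pixel columns grow to the right and rows downward; lengths in m; the calibration is good to about 2 mm. A picture is of the moment at which its call begins: read the wrist's pose just before it. camera_info takes no time and is no camera call.
- bot.close_job(): hands the job in, once; it reports no verdict.
The state is a dict: "t": time; "joints": joint angles; "dq": joint speeds; "joint_efforts": joint torques, N m; "tool_pos": TCP position; "ee_rot": TCP orientation; "contact_force": force on the tool from outside, world axes, zero at the start; "moment": the same for the moment, N m; "finger_gap": opening from 0.0 (shut) to 1.0 (fully open).
Only numpy, scipy, OpenCV 4.12 (cv2) and the standard library are available. Lean on these libraries where they do the work, as an engineer would, in place of code of your own. Each camera call takes 0.05 s, during which the arm holds its last target. There are 200 camera calls.

## Working session

There is one attempt and no reset: what is moved stays moved. The work goes in short steps, Python scripts to look and compute and a tool call to move; the robot and the scene stay as the last step left them, time stands still between calls to the robot, and variables do not carry over. Pictures are saved under pics/ and viewed, about 8 in all and at most 12, crops included, and the job is handed in when it is done.

Besides the shell and the picture viewer there is one more tool, called after "Call:" as a command line: name --pt "numbers of a row" for each row, then --argument value for the rest. apply_moves: Moves the arm, as the interface text tells. Its arguments: {"type":"object","properties":{"motion":{"type":"array","items":{"type":"array","items":{"type":"number"}}},"grip_force":{"type":"number"}},"required":["motion"]}

```bash
mkdir -p pics; ls
python3 - <<'E'
from bench import bot
import cv2,numpy as np
s=bot.observe();print(s)
for n in("scene","top"):
    p,d=bot.capture(n);cv2.imwrite(f"pics/{n}0.png",p);np.savez(f"{n}0.npz",p=p,d=d)
    i=bot.camera_info(n);print(n,{k:np.round(v,4).tolist() for k,v in i.items()})
i=bot.camera_info("wrist");print({k:np.round(v,4).tolist() for k,v in i.items()})
E
```

```text
pics
{'t': 0.0, 'joints': array([-1.53041424e+00,  3.13390507e-01,  1.49841170e+00,  2.14607565e-05,
        1.33099589e+00, -2.23397715e-01]), 'dq': array([-1.75662475e-03, -5.79170631e-04, -1.28906805e-03, -7.19398612e-05,
        7.66150407e-04, -6.76867881e-05]), 'joint_efforts': array([ 9.63402308e-04, -4.02212119e+01, -2.52265173e+01,  6.95468299e-02,
        3.53957748e-02, -1.24282983e-04]), 'tool_pos': array([ 0.13686908, -0.50661527,  0.25220106]), 'ee_rot': array([-3.14042179e+00, -2.87380833e-04,  2.63774527e-01]), 'contact_force': array([-0.50274727, -0.59690953,  0.03285409]), 'moment': array([-0.00094761, -0.01505217,  0.02824956]), 'finger_gap': 0.9982901088207086}
scene {'mtx': [[389.4455, 0.0, 315.4766], [0.0, 389.4455, 192.507], [0.0, 0.0, 1.0]], 'R': [[0.6155, 0.788, 0.0151], [0.5006, -0.3761, -0.7797], [-0.6087, 0.4875, -0.6259]], 't': [-0.3686, -0.1849, 1.6878]}
top {'mtx': [[420.4546, 0.0, 319.7158], [0.0, 420.4546, 196.6054], [0.0, 0.0, 1.0]], 'R': [[-0.0158, -0.9999, 0.0027], [-0.9902, 0.0153, -0.1385], [0.1384, -0.0049, -0.9904]], 't': [0.0235, 0.5375, 1.1769]}
{'mtx': [[288.2296, 0.0, 316.0418], [0.0, 288.2296, 199.2793], [0.0, 0.0, 1.0]], 'tool_from_camera': [[0.0006, -0.9546, -0.298, 0.0757], [1.0, 0.0007, -0.0001, -0.0], [0.0003, -0.298, 0.9546, -0.132], [0.0, 0.0, 0.0, 1.0]]}
```

View pics/top0.png

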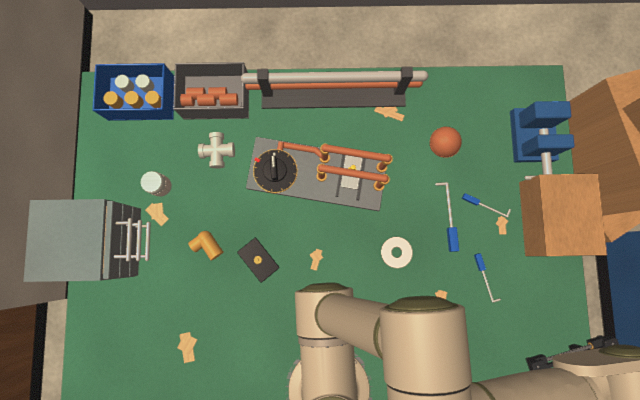

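View pics/scene0.png

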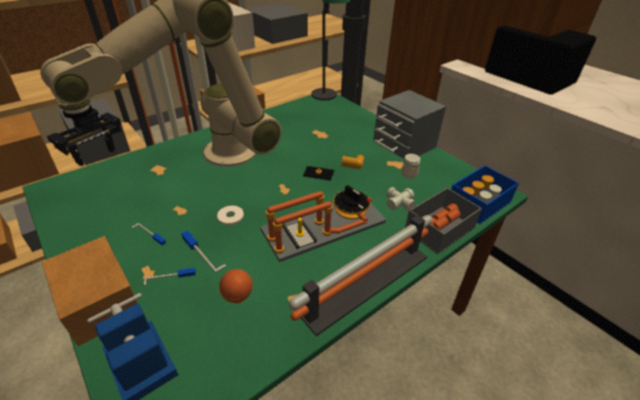

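The top view shows the big rod's handle at (453,239), its bend at (446,184) and the prong pointing image-left (+y). The stand's corners are near (255,137), (393,157), (380,210) and (246,188). The knob is at (275,168) and the red mark at (257,160). The yellow post is between the loops at about (352,168).

```bash
cat > h.py <<'E'
import numpy as np, cv2
from scipy.spatial.transform import Rotation as Ro
from bench import bot
def cam(n, s=None):
    i=bot.camera_info(n); K=np.array(i["mtx"])
    if n=="wrist":
        T=np.array(i["tool_from_camera"]); Rt=Ro.from_euler("xyz",s["ee_rot"]).as_matrix()
        Rc=Rt@T[:3,:3]; c=Rt@T[:3,3]+s["tool_pos"]
    else:
        Rc=np.array(i["R"]).T; c=-Rc@np.array(i["t"])
    return K,Rc,c            # Rc: camera->world, c: centre
def plane(C,uv,z):
    K,Rc,c=C; uv=np.atleast_2d(np.asarray(uv,float))
    r=np.c_[uv,np.ones(len(uv))]@np.linalg.inv(K).T@Rc.T
    return c+r*((z-c[2])/r[:,2])[:,None]
def proj(C,X):
    K,Rc,c=C; q=(np.atleast_2d(X)-c)@Rc@K.T
    return q[:,:2]/q[:,2:]
def blobs(mask,amin=15):
    n,l,st,ce=cv2.connectedComponentsWithStats(mask.astype(np.uint8))
    return [(l==k,st[k],ce[k]) for k in range(1,n) if st[k][4]>=amin]
def hsv(p): return cv2.cvtColor(p,cv2.COLOR_BGR2HSV)
def rect(mask,C,z):
    ys,xs=np.nonzero(mask); P=plane(C,np.c_[xs,ys],z)[:,:2]
    return cv2.minAreaRect((P*1000).astype(np.float32))
def rel(s,pos,yaw):
    """shift in tool axes and rotvec to a tool-down pose at pos with tool x at yaw"""
    R=Ro.from_euler("xyz",s["ee_rot"]); G=Ro.from_euler("xyz",[np.pi,0,yaw])
    return np.round(R.inv().apply(np.array(pos)-s["tool_pos"]),4),np.round((R.inv()*G).as_rotvec(),4)
E
python3 - <<'E'
from h import *
f=np.load("top0.npz");p=f["p"];H=hsv(p);C=cam("top")
print("cam",C[2])
print("corners",plane(C,[(255,137),(393,157),(380,210),(246,188)],.018).round(3).tolist())
m=(H[...,0]>100)&(H[...,0]<125)&(H[...,1]>150)&(H[...,2]>80)
for b,st,ce in blobs(m):
    if st[0]>420 and st[0]<520 and st[1]>180: print(st,ce,rect(b,C,.026))
print("bend",plane(C,[(446,184),(436,184)],.013).round(3).tolist())
print("knob",plane(C,[(275,168)],.1).round(3),"red",plane(C,[(257,160)],.057).round(3))
for q in [(445,141)]: print("ball",plane(C,[q],.045).round(3))
print("ring",plane(C,[(397,252)],.01).round(3))
cv2.imwrite("pics/crop1.png",cv2.resize(p[120:270,220:520],None,fx=2.66,fy=2.66,interpolation=cv2.INTER_CUBIC))
E
```

```text
cam [0.36975677 0.02105465 1.23992426]
corners [[0.724, 0.206, 0.018], [0.656, -0.205, 0.018], [0.498, -0.16, 0.018], [0.569, 0.231, 0.018]]
[463 194  17  11  97] [470.68041237 199.        ] ((525.2830810546875, -424.9927978515625), (47.59395980834961, 17.427776336669922), 61.800506591796875)
[447 227  12  24 218] [452.61009174 238.96788991] ((411.263916015625, -364.92401123046875), (66.33527374267578, 27.11932373046875), 2.891343116760254)
[475 254  10  17 109] [479.55963303 261.72477064] ((344.7428894042969, -438.4494323730469), (46.70244598388672, 18.359580993652344), 14.939385414123535)
bend [[0.573, -0.359, 0.013], [0.574, -0.33, 0.013]]
knob [[0.611 0.138 0.1  ]] red [[0.644 0.194 0.057]]
ball [[ 0.695 -0.354  0.045]]
ring [[ 0.376 -0.207  0.01 ]]
```

View pics/crop1.png

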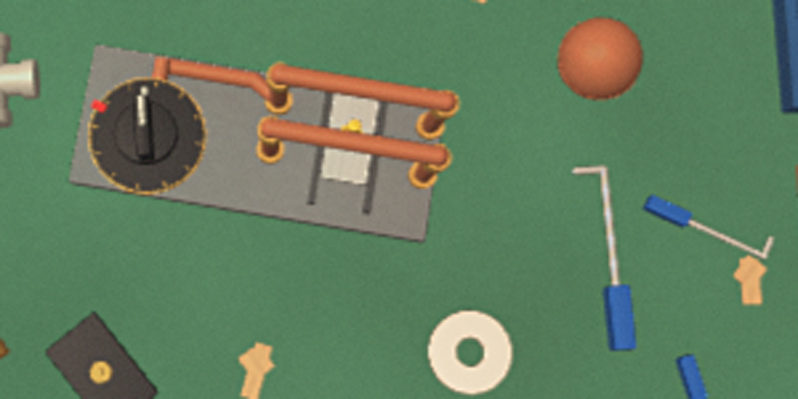

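```bash
python3 -c "
from h import *
print(rel(bot.observe(),[.45,-.33,.25],0.03))"
```

```text
(array([ 0.3484, -0.0889,  0.0024]), array([-1.100e-03, -1.000e-04,  2.338e-01]))
```

Call:
apply_moves --pt "0.348 -0.089 0 0 0 0.234 0.088" --pt "0.348 -0.089 0 0 0 0.234 0.088" --pt "0.348 -0.089 0 0 0 0.234 0.088" --pt "0.348 -0.089 0 0 0 0.234 0.088" --pt "0.348 -0.089 0 0 0 0.234 0.088" --pt "0.348 -0.089 0 0 0 0.234 0.088" --pt "0.348 -0.089 0 0 0 0.234 0.088" --pt "0.348 -0.089 0 0 0 0.234 0.088" --pt "0.348 -0.089 0 0 0 0.234 0.088" --pt "0.348 -0.089 0 0 0 0.234 0.088"

```text
t: 1.1
tool_pos: [0.4488, -0.3307, 0.2525]
ee_rot: [-3.141, 0.001, 0.029]
contact_force: [-0.8, -0.1, 1.1]
finger_gap: 0.996
```

```bash
cat >> h.py <<'E'
def snap(name,n="wrist"):
    s=bot.observe(); C=cam(n,s); p,d=bot.capture(n); cv2.imwrite(f"pics/{name}.png",p)
    return s,C,p,d
E
python3 - <<'E'
from h import *
s,C,p,d=snap("w1");H=hsv(p);print(s["t"],s["tool_pos"],s["ee_rot"])
m=(H[...,0]>100)&(H[...,0]<125)&(H[...,1]>150)&(H[...,2]>60)
for b,st,ce in blobs(m,60): print(st,ce.round(1),rect(b,C,.026),plane(C,ce,.026)[0].round(4))
import pickle;pickle.dump((s,C,p,d),open("w1.pkl","wb"))
E
```

```text
1.1 [ 0.44882589 -0.33073602  0.25246994] [-3.14140115e+00  7.49669183e-04  2.93479053e-02]
[378  95  41  30 591] [397.7 109.3] ((527.070556640625, -425.77581787109375), (48.4132194519043, 16.701807022094727), 63.549072265625) [ 0.5273 -0.4256  0.026 ]
[335 173  18  53 905] [343.2 199.1] ((412.99560546875, -367.80963134765625), (71.41100311279297, 22.11311149597168), 2.8428149223327637) [ 0.4139 -0.3674  0.026 ]
[384 227  15  35 302] [391.  240.8] ((351.5731201171875, -438.9852600097656), (52.11854934692383, 16.7882080078125), 14.361748695373535) [ 0.3562 -0.4361  0.026 ]
```

View pics/w1.png

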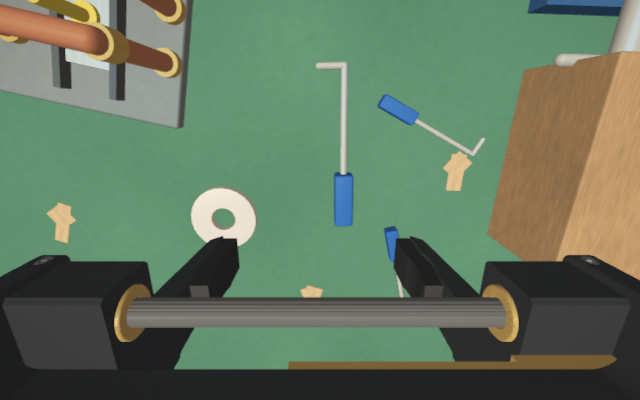

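The wrist view shows the handle centred at (343,199), the bend at about (345,65) and the prong tip at about (318,66). The escutcheon lies at (223,218), clear of the grasp.

Run:
```python
from h import *
import pickle
s,C,p,d=pickle.load(open("w1.pkl","rb"));H=hsv(p)
m=(H[...,1]<70)&(H[...,2]>110); m[:50]=0;m[176:]=0;m[:,:305]=0;m[:,365:]=0
for b,st,ce in blobs(m,30):
    print(st,ce)
    ys,xs=np.nonzero(b)
    for y in range(st[1],st[1]+st[3],12): 
        r=xs[ys==y]; q=plane(C,[((r.min()+r.max())/2,y)],.013)[0]; print(y,r.min(),r.max(),q.round(4))
    xr=xs[xs<335]; yr=ys[xs<335]; print("prong",plane(C,[(xr.min()-.5,yr.mean()),(345,yr.mean())],.013).round(4))
h=plane(C,[(343.3,199.5)],.026)[0]
print(h, rel(s,[h[0],h[1],.10],0.045), rel(s,[.413,-.3675,.018],.045))
```

```text
[ 315   61   34  114 1086] [340.39502762 106.33149171]
61 327 345 [ 0.5792 -0.3505  0.013 ]
73 340 347 [ 0.5665 -0.36    0.013 ]
85 340 347 [ 0.5532 -0.3608  0.013 ]
97 340 347 [ 0.5396 -0.3616  0.013 ]
109 340 347 [ 0.5257 -0.3624  0.013 ]
121 340 347 [ 0.5115 -0.3632  0.013 ]
133 340 347 [ 0.4969 -0.3641  0.013 ]
145 340 347 [ 0.482 -0.365  0.013]
157 340 346 [ 0.4667 -0.3652  0.013 ]
169 340 346 [ 0.451  -0.3661  0.013 ]
prong [[ 0.5738 -0.3254  0.013 ]
 [ 0.5749 -0.3613  0.013 ]]
[ 0.41328756 -0.36755241  0.026     ] (array([-0.0365,  0.0358,  0.1525]), array([-0.0002,  0.0007, -0.0157])) (array([-0.0367,  0.0357,  0.2345]), array([-0.0002,  0.0007, -0.0157]))
```

Call:
apply_moves --pt "-0.037 0.036 0.05 0 0 -0.02 0.088" --pt "-0.037 0.036 0.1 0 0 -0.02 0.088" --pt "-0.037 0.036 0.15 0 0 -0.02 0.088" --pt "-0.037 0.036 0.185 0 0 -0.02 0.088" --pt "-0.037 0.036 0.21 0 0 -0.02 0.088" --pt "-0.037 0.036 0.225 0 0 -0.02 0.088" --pt "-0.037 0.036 0.234 0 0 -0.02 0.088" --pt "-0.037 0.036 0.234 0 0 -0.02 0.088"

```text
t: 1.95
tool_pos: [0.4127, -0.3677, 0.0182]
ee_rot: [-3.14, 0.001, 0.048]
contact_force: [0.6, -0.2, 0.7]
finger_gap: 1.004
```

Call:
apply_moves --pt "0 0 0 0 0 0 0.04" --pt "0 0 0 0 0 0 0.02" --pt "0 0 0 0 0 0 0.015" --pt "0 0 0 0 0 0 0.015" --pt "0 0 0 0 0 0 0.015" --pt "0 0 0 0 0 0 0.015" --grip_force 50

```text
t: 2.55
tool_pos: [0.4138, -0.3672, 0.0188]
ee_rot: [3.142, -0.0, 0.05]
contact_force: [0.2, -0.4, 0.2]
finger_gap: 0.477
```

Call:
apply_moves --pt "0 0 0 0 0 0 0.01" --pt "0 0 0 0 0 0 0.01" --pt "0 0 0 0 0 0 0.01" --pt "0 0 0 0 0 0 0.01" --pt "0 0 0 0 0 0 0.01" --pt "0 0 0 0 0 0 0.01" --pt "0 0 0 0 0 0 0.01" --grip_force 50

```text
t: 3.25
tool_pos: [0.4137, -0.3673, 0.0187]
ee_rot: [3.142, -0.0, 0.05]
contact_force: [0.4, -0.9, 0.8]
finger_gap: 0.269
```

Call:
apply_moves --pt "0 0 -0.02 0 0 0 0.01" --pt "0 0 -0.05 0 0 0 0.01" --pt "0 0 -0.1 0 0 0 0.01" --pt "0 0 -0.15 0 0 0 0.01" --pt "0 0 -0.2 0 0 0 0.01" --pt "0 -0.05 -0.22 0 0 0.07 0.01" --pt "0 -0.1 -0.22 0 0 0.14 0.01" --pt "0 -0.14 -0.22 0 0 0.215 0.01" --pt "0 -0.15 -0.22 0 0 0.215 0.01" --pt "0 -0.15 -0.22 0 0 0.215 0.01"

```text
t: 4.25
tool_pos: [0.4063, -0.2165, 0.2389]
ee_rot: [3.141, -0.0, -0.163]
contact_force: [0.5, 0.5, -1.5]
finger_gap: 0.27
```

Run:
```python
from h import *
s,C,p,d=snap("w2");print(s["t"],s["tool_pos"],s["ee_rot"],s["contact_force"],s["moment"],s["finger_gap"])
import pickle;pickle.dump((s,C,p,d),open("w2.pkl","wb"))
```

```text
4.25 [ 0.40629563 -0.21654455  0.23892699] [ 3.14134396e+00 -1.83379839e-04 -1.62571587e-01] [ 0.48117794  0.53388324 -1.51527084] [1.79353546e-02 2.82330174e-02 6.24307867e-06] 0.2701602482943071
```

View pics/w2.png

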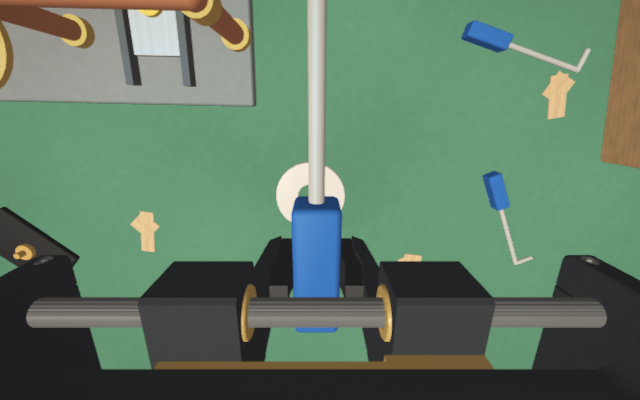

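The rod is held straight along tool x: handle at (317,265), bar up column 317. The stand's near right corner is at (253,105) and its near edge runs to (0,100). The prong is out of view, so I'll check it in the top camera.

Run:
```python
from h import *
import pickle
s,C,p,d=pickle.load(open("w2.pkl","rb"));H=hsv(p)
# stand edges in w2: grey->green transitions
g=(H[...,0]>50)&(H[...,0]<95)&(H[...,1]>70)
E1=[(x,[y for y in range(60,140) if g[y,x] and not g[y-1,x]]) for x in range(10,230,20)]
n=[(x,e[-1]-.5) for x,e in E1 if e]; P=plane(C,n,.018); print("near",P[:,:2].round(4).tolist())
R_=[(y,[x for x in range(200,290) if g[y,x] and not g[y,x-1]]) for y in range(50,100,6)]
q=[(e[-1]-.5,y) for y,e in R_ if e]; Q=plane(C,q,.018); print("right",Q[:,:2].round(4).tolist())
l1=cv2.fitLine(P[:,:2].astype(np.float32),cv2.DIST_HUBER,0,.001,.001).ravel();l2=cv2.fitLine(Q[:,:2].astype(np.float32),cv2.DIST_HUBER,0,.001,.001).ravel()
print(l1,l2)
print("yaw near",np.arctan2(l1[1],l1[0])-np.pi/2,np.arctan2(l1[1],l1[0])+np.pi/2,"yaw right",np.arctan2(l2[1],l2[0]))
A=np.c_[l1[:2],-l2[:2]];t=np.linalg.solve(A,l2[2:]-l1[2:]);corner=l1[2:]+t[0]*l1[:2];print("corner(-60,-200)",corner)
# top view of the same
f=np.load("top0.npz");T=cam("top");H=hsv(f["p"])
m=(H[...,1]<45)&(H[...,2]>70)&(H[...,2]<160)
m[:125]=0;m[215:]=0;m[:,:240]=0;m[:,400:]=0
m=cv2.morphologyEx(m.astype(np.uint8),cv2.MORPH_CLOSE,np.ones((25,25)))
b=max(blobs(m),key=lambda b:b[1][4]); print("top plate",rect(b[0],T,.018),b[1])
# post, yellow, top
y=(H[...,0]>20)&(H[...,0]<35)&(H[...,1]>150)&(H[...,2]>150); y[:150]=0;y[185:]=0;y[:,:335]=0;y[:,370:]=0
ys,xs=np.nonzero(y);print("post px",xs,ys,plane(T,[(xs.mean(),ys.mean())],.09))
s2,C2,p2,d2=snap("t1","top")
```

```text
near [[0.5468, 0.1195], [0.5431, 0.0966], [0.5393, 0.0738], [0.5346, 0.0513], [0.5308, 0.0284], [0.526, 0.0059], [0.5223, -0.017], [0.5175, -0.0396], [0.5137, -0.0626], [0.5089, -0.0852], [0.5051, -0.1082]]
right [[0.5537, -0.1724], [0.5478, -0.171], [0.5419, -0.1697], [0.5359, -0.1683], [0.5297, -0.168], [0.5235, -0.1666], [0.5173, -0.1652], [0.511, -0.1638], [0.5047, -0.1623]]
[0.18231463 0.98324025 0.5270674  0.01025777] [ 0.98105115 -0.193749    0.5295     -0.16747017]
yaw near -0.18334007 2.9582527 yaw right -0.19498213
corner(-60,-200) [ 0.4953628  -0.16072837]
top plate ((611.0302124023438, 23.546310424804688), (398.4962463378906, 160.95140075683594), 79.57491302490234) [ 246  137  139   74 6820]
post px [352 353 351 352 353 354 350 351 352 353 354 349 350 351 352 353 354 355] [165 165 166 166 166 166 167 167 167 167 167 168 168 168 168 168 168 169] [[ 0.61246135 -0.07642391  0.09      ]]
```

Run:
```python
import cv2
p=cv2.imread("pics/t1.png")[100:290,300:520]
cv2.imwrite("pics/t1c.png",cv2.resize(p,None,fx=3,fy=3,interpolation=cv2.INTER_CUBIC))
```

```text
(no output)
```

View pics/t1c.png

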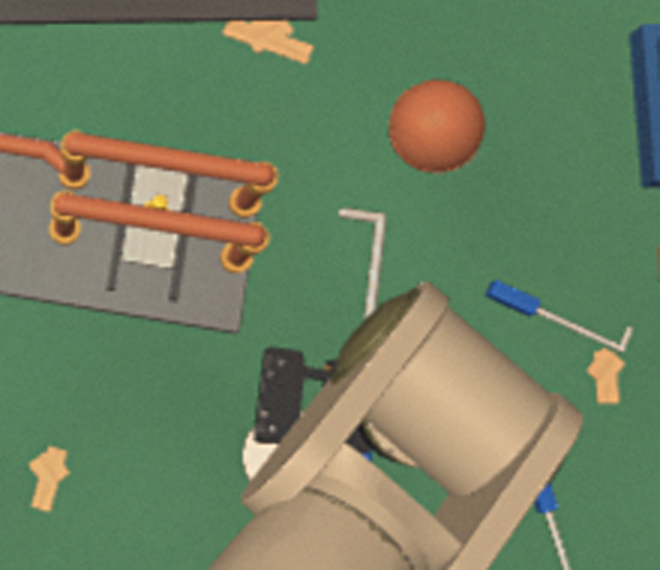

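The stand pose agrees between both views: yaw -0.182, origin (0.591, 0.026). The bend shows at (427,172) in the top picture. I'll check it against the grasp and work out the approach.

```bash
cat >> h.py <<'E'
O=np.array([.591,.026]);YAW=-.182
def st(sx,sy):
    c,s_=np.cos(YAW),np.sin(YAW); return O+[c*sx-s_*sy,s_*sx+c*sy]
def tost(P):
    c,s_=np.cos(YAW),np.sin(YAW); d=np.asarray(P)[:2]-O; return np.array([c*d[0]+s_*d[1],-s_*d[0]+c*d[1]])
E
python3 - <<'E'
from h import *
s=bot.observe();T=cam("top")
b=plane(T,[(300+381/3,100+216/3),(300+342/3,100+211/3)],.2335)
R=Ro.from_euler("xyz",s["ee_rot"])
print("bend,tip in tool",R.inv().apply(b-s["tool_pos"]).round(4))
print("TCP stand",tost(s["tool_pos"]))
for z in(.2389,.065): print(rel(s,[*st(-.196,-.155),z],YAW), st(-.196,-.155))
E
```

```text
bend,tip in tool [[ 0.163   0.0013  0.0052]
 [ 0.1624 -0.0306  0.0052]]
TCP stand [-0.13732335 -0.27377961]
(array([-0.0566, -0.1198, -0.0003]), array([ 0.0004, -0.    ,  0.0171])) [ 0.37018268 -0.09096458]
(array([-0.0566, -0.1198,  0.1736]), array([ 0.0004, -0.    ,  0.0171])) [ 0.37018268 -0.09096458]
```

Call:
apply_moves --pt "-0.03 -0.03 0 0 0 0.017 0.01" --pt "-0.057 -0.07 0 0 0 0.017 0.01" --pt "-0.057 -0.11 0 0 0 0.017 0.01" --pt "-0.057 -0.12 0.03 0 0 0.017 0.01" --pt "-0.057 -0.12 0.08 0 0 0.017 0.01" --pt "-0.057 -0.12 0.12 0 0 0.017 0.01" --pt "-0.057 -0.12 0.15 0 0 0.017 0.01" --pt "-0.057 -0.12 0.17 0 0 0.017 0.01" --pt "-0.057 -0.12 0.174 0 0 0.017 0.01" --pt "-0.057 -0.12 0.174 0 0 0.017 0.01"

```text
t: 5.35
tool_pos: [0.37, -0.0906, 0.0646]
ee_rot: [-3.141, 0.001, -0.183]
contact_force: [-1.1, 0.4, -2.2]
finger_gap: 0.264
```

Run:
```python
from h import *
s,C,p,d=snap("w3");print(s["t"],s["tool_pos"],s["ee_rot"],tost(s["tool_pos"]))
```

```text
5.35 [ 0.37003921 -0.09055791  0.06458787] [-3.14134730e+00  8.01560352e-04 -1.83068496e-01] [-0.19621471 -0.15462602]
```

View pics/w3.png

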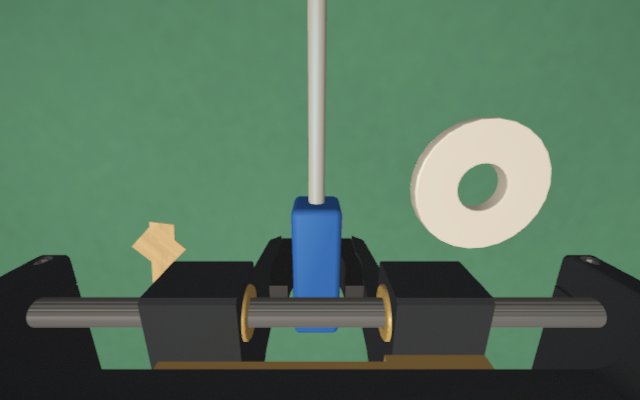

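The rod is still straight in the grip (bar on column 317) and the ring is clear. Next I'll insert along the stand's +x.

Call:
apply_moves --pt "0.03 0 0 0 0 0 0.01" --pt "0.055 0 0 0 0 0 0.01" --pt "0.08 0 0 0 0 0 0.01" --pt "0.092 0 0 0 0 0 0.01" --pt "0.092 0 0 0 0 0 0.01"

```text
t: 5.9
tool_pos: [0.4619, -0.1072, 0.0659]
ee_rot: [3.141, -0.003, -0.182]
contact_force: [0.1, -0.1, -1.4]
finger_gap: 0.266
```

Run:
```python
from h import *
s,C,p,d=snap("t2","top");print(s["contact_force"],tost(s["tool_pos"]))
s,C2,p2,d=snap("s2","scene")
a=cv2.resize(p[120:220,300:420],None,fx=3.3,fy=3.3,interpolation=cv2.INTER_CUBIC)
q=proj(C2,[[*st(.04,-.1),.06]])[0].astype(int)
b=cv2.resize(p2[q[1]-50:q[1]+50,q[0]-60:q[0]+60],None,fx=3.3,fy=3.3,interpolation=cv2.INTER_CUBIC)
cv2.imwrite("pics/c2.png",np.hstack([a,b]))
```

```text
[ 0.10672488 -0.09500893 -1.39717602] [-0.10287898 -0.15435868]
```

View pics/c2.png

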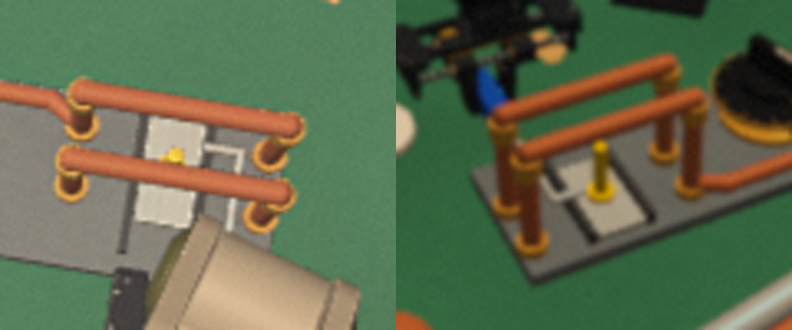

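The prong sits between the two loops, just beyond the post and right of it: in the left panel the prong tip is at (207,148) and the post top at (177,157). Next I'll sweep left behind the post, then pull.

Call:
apply_moves --pt "0 -0.012 0 0 0 0 0.01" --pt "0 -0.025 0 0 0 0 0.01" --pt "0 -0.037 0 0 0 0 0.01" --pt "0 -0.037 0 0 0 0 0.01"

```text
t: 6.4
tool_pos: [0.4669, -0.0682, 0.0648]
ee_rot: [-3.141, 0.0, -0.18]
contact_force: [-0.1, -0.3, -2.3]
finger_gap: 0.268
```

Call:
apply_moves --pt "-0.01 0 0 0 0 0 0.01" --pt "-0.02 0 0 0 0 0 0.01" --pt "-0.03 0 0 0 0 0 0.01" --pt "-0.04 0 0 0 0 0 0.01" --pt "-0.048 0 0 0 0 0 0.01" --pt "-0.048 0 0 0 0 0 0.01"

```text
t: 7.0
tool_pos: [0.4184, -0.0611, 0.0646]
ee_rot: [-3.141, 0.002, -0.183]
contact_force: [0.4, -0.7, -0.9]
finger_gap: 0.267
```

Call:
apply_moves --pt "-0.004 0 0 0 0 0 0.01" --pt "-0.007 0 0 0 0 0 0.01" --pt "-0.008 0 0 0 0 0 0.01" --pt "-0.008 0 0 0 0 0 0.01"

```text
t: 7.4
tool_pos: [0.412, -0.0599, 0.0648]
ee_rot: [3.142, -0.0, -0.182]
contact_force: [1.8, -0.2, -2.1]
finger_gap: 0.269
```

Run:
```python
from h import *
s,C,p,d=snap("t3","top");print(s["contact_force"],tost(s["tool_pos"]))
s,C2,p2,d=snap("s3","scene")
a=cv2.resize(p[120:220,300:420],None,fx=3.3,fy=3.3,interpolation=cv2.INTER_CUBIC)
q=proj(C2,[[*st(.04,-.1),.06]])[0].astype(int)
b=cv2.resize(p2[q[1]-50:q[1]+50,q[0]-60:q[0]+60],None,fx=3.3,fy=3.3,interpolation=cv2.INTER_CUBIC)
cv2.imwrite("pics/c3.png",np.hstack([a,b]))
```

```text
[ 1.84344861 -0.19499405 -2.08866145] [-0.16051925 -0.11691743]
```

View pics/c3.png

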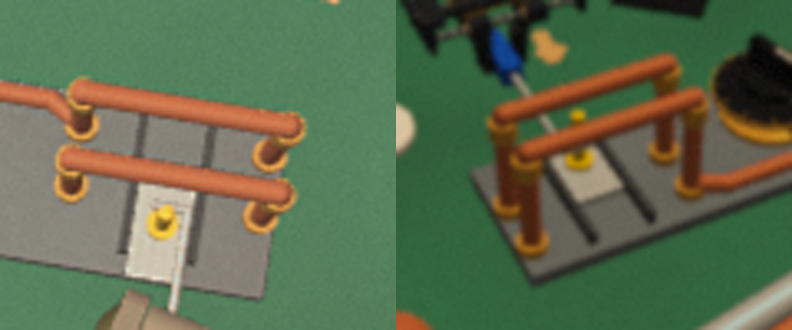

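The post has moved out in front of the near loop (left panel (163,218)), so the slide is nearly open. I'll pull gently on until the force shows the stop.

Call:
apply_moves --pt "-0.002 0 0 0 0 0 0.01" --pt "-0.003 0 0 0 0 0 0.01" --pt "-0.003 0 0 0 0 0 0.01"

```text
t: 7.8
tool_pos: [0.4114, -0.0602, 0.0655]
ee_rot: [3.141, -0.007, -0.183]
contact_force: [13.9, -0.5, -4.8]
finger_gap: 0.265
```

The force rose to 14 N while the TCP moved under 1 mm, so the slide is against its stop. Next I'll unhook: forward, sideways, then back out.

Call:
apply_moves --pt "0.006 0 0 0 0 0 0.01" --pt "0.012 0 0 0 0 0 0.01" --pt "0.012 0.012 0 0 0 0 0.01" --pt "0.012 0.026 0 0 0 0 0.01" --pt "0.012 0.038 0 0 0 0 0.01" --pt "0.012 0.038 0 0 0 0 0.01" --pt "-0.015 0.038 0 0 0 0 0.01" --pt "-0.04 0.038 0 0 0 0 0.01" --pt "-0.05 0.038 -0.03 0 0 0 0.01" --pt "-0.05 0.038 -0.06 0 0 0 0.01"

```text
t: 8.8
tool_pos: [0.3511, -0.0868, 0.125]
ee_rot: [-3.14, 0.003, -0.183]
contact_force: [-0.2, -1.0, -0.8]
finger_gap: 0.262
```

Run:
```python
from h import *
s=bot.observe();print(s["tool_pos"],s["ee_rot"],s["contact_force"])
for z in (.13,.0187): print(rel(s,[.4137,-.3673,z],.05))
```

```text
[ 0.35107018 -0.08677558  0.12496545] [-3.14025628  0.00327018 -0.18279542] [-0.17193971 -1.01893946 -0.79108885]
(array([ 0.1126,  0.2645, -0.0058]), array([-0.0017,  0.0031, -0.2328]))
(array([0.1129, 0.2646, 0.1055]), array([-0.0017,  0.0031, -0.2328]))
```

Call:
apply_moves --pt "0 0.05 -0.01 0 0 0 0.01" --pt "0 0.1 -0.01 0 0 -0.05 0.01" --pt "0.02 0.145 -0.01 0 0 -0.1 0.01" --pt "0.04 0.19 -0.01 0 0 -0.17 0.01" --pt "0.075 0.225 -0.01 0 0 -0.233 0.01" --pt "0.11 0.255 -0.01 0 0 -0.233 0.01" --pt "0.113 0.2645 0 0 0 -0.233 0.01" --pt "0.113 0.2645 0.03 0 0 -0.233 0.01" --pt "0.113 0.2645 0.06 0 0 -0.233 0.01" --pt "0.113 0.2645 0.06 0 0 -0.233 0.01"

```text
t: 9.8
tool_pos: [0.4143, -0.3659, 0.0611]
ee_rot: [-3.135, 0.005, 0.051]
contact_force: [0.5, 0.9, -1.3]
finger_gap: 0.269
```

Run:
```python
from h import *
s=bot.observe();print(s["tool_pos"],s["ee_rot"],s["contact_force"])
print(rel(s,[.4137,-.3673,.0187],.05))
```

```text
[ 0.41433433 -0.36587617  0.06107079] [-3.13455969  0.00466296  0.05077718] [ 0.45882136  0.8661111  -1.29703096]
(array([-0.0005,  0.0017,  0.0424]), array([-0.007 ,  0.0047,  0.0008]))
```

Call:
apply_moves --pt "0 0 0.015 0 0 0 0.01" --pt "0 0 0.028 0 0 0 0.01" --pt "0 0 0.036 0 0 0 0.01" --pt "0 0 0.04 0 0 0 0.01" --pt "0 0 0.042 0 0 0 0.01" --pt "0 0 0.042 0 0 0 0.01"

```text
t: 10.4
tool_pos: [0.4162, -0.3683, 0.023]
ee_rot: [3.141, -0.0, 0.051]
contact_force: [0.5, -0.4, -0.9]
finger_gap: 0.271
```

Call:
apply_moves --pt "0 0 0 0 0 0 0.01" --pt "0 0 0 0 0 0 0.01"

```text
t: 10.6
tool_pos: [0.4162, -0.3684, 0.0231]
ee_rot: [3.141, -0.0, 0.051]
contact_force: [0.1, 0.5, -1.6]
finger_gap: 0.272
```

Call:
apply_moves --pt "0 0 0.001 0 0 0 0.01" --pt "0 0 0.002 0 0 0 0.01" --pt "0 0 0.003 0 0 0 0.01" --pt "0 0 0.004 0 0 0 0.01" --pt "0 0 0.004 0 0 0 0.01"

```text
t: 11.1
tool_pos: [0.4161, -0.3682, 0.0187]
ee_rot: [3.142, 0.0, 0.051]
contact_force: [-0.5, 0.3, -0.6]
finger_gap: 0.263
```

Call:
apply_moves --pt "0 0 0.0005 0 0 0 0.01" --pt "0 0 0.001 0 0 0 0.01" --pt "0 0 0.001 0 0 0 0.01"

```text
t: 11.4
tool_pos: [0.4161, -0.3682, 0.0187]
ee_rot: [3.141, 0.0, 0.051]
contact_force: [-3.6, 3.4, 10.1]
finger_gap: 0.265
```

The rod is seated on the bench (10 N up, no further travel). I'll release it.

Call:
apply_moves --pt "0 0 -0.0007 0 0 0 0.01" --pt "0 0 -0.0007 0 0 0 0.03" --pt "0 0 -0.0007 0 0 0 0.05" --pt "0 0 -0.0007 0 0 0 0.07" --pt "0 0 -0.0007 0 0 0 0.088" --pt "0 0 -0.0007 0 0 0 0.088" --pt "0 0 -0.0007 0 0 0 0.088" --pt "0 0 -0.0007 0 0 0 0.088"

```text
t: 12.2
tool_pos: [0.4161, -0.3682, 0.0184]
ee_rot: [-3.142, 0.0, 0.051]
contact_force: [-0.3, 0.3, 1.4]
finger_gap: 0.864
```

Call:
apply_moves --pt "0 0 -0.005 0 0 0 0.088" --pt "0 0 -0.02 0 0 0 0.088" --pt "0 0 -0.06 0 0 0 0.088" --pt "0 0 -0.11 0 0 0 0.088" --pt "0 0 -0.16 0 0 0 0.088" --pt "0 0 -0.21 0 0 0 0.088" --pt "0 0 -0.26 0 0 0 0.088" --pt "0 0 -0.26 0 0 0 0.088"

```text
t: 13.0
tool_pos: [0.4171, -0.3694, 0.2857]
ee_rot: [3.131, -0.007, 0.051]
contact_force: [0.3, 0.4, -0.7]
finger_gap: 0.999
```

Run:
```python
from h import *
s,C,p,d=snap("w4");print(s["t"],s["tool_pos"],s["ee_rot"]);H=hsv(p)
m=(H[...,0]>100)&(H[...,0]<125)&(H[...,1]>150)&(H[...,2]>60)
for b,st_,ce in blobs(m,60): print(st_,ce.round(1),rect(b,C,.026))
s2,T,p2,d2=snap("t4","top")
# index/knob rough
k=plane(T,[(275,168)],.1)
print("knob axis",st(0,.118))
g=np.r_[st(-.02,.118)-[.0,0],.30]
print(g,rel(s,g,YAW+.0))
```

```text
13.0 [ 0.41712906 -0.36943448  0.28566941] [ 3.1311386  -0.00698187  0.05103007]
[346  72  37  29 504] [363.9  86.3] ((525.659912109375, -427.5106506347656), (47.10781478881836, 16.945941925048828), 63.614871978759766)
[305 145  17  51 634] [314.3 172.4] ((413.7860412597656, -368.2322692871094), (70.0932388305664, 22.300182342529297), 3.2428417205810547)
[353 200  16  34 356] [360.8 216.3] ((349.32745361328125, -441.09783935546875), (51.00435256958008, 15.877239227294922), 14.846997261047363)
knob axis [0.61235763 0.14205107]
[0.59268796 0.14567101 0.3       ] (array([ 0.2017, -0.5053, -0.0182]), array([ 0.0096, -0.0082,  0.233 ]))
```

Call:
apply_moves --pt "0.018 -0.046 -0.015 0.01 -0.008 0.03 0.088" --pt "0.037 -0.092 -0.015 0.01 -0.008 0.06 0.088" --pt "0.055 -0.138 -0.015 0.01 -0.008 0.09 0.088" --pt "0.073 -0.184 -0.015 0.01 -0.008 0.12 0.088" --pt "0.092 -0.23 -0.015 0.01 -0.008 0.15 0.088" --pt "0.11 -0.276 -0.015 0.01 -0.008 0.18 0.088" --pt "0.128 -0.322 -0.015 0.01 -0.008 0.21 0.088" --pt "0.147 -0.368 -0.015 0.01 -0.008 0.233 0.088" --pt "0.165 -0.414 -0.015 0.01 -0.008 0.233 0.088" --pt "0.183 -0.46 -0.015 0.01 -0.008 0.233 0.088"

```text
t: 14.1
tool_pos: [0.5753, 0.1026, 0.2915]
ee_rot: [-3.133, 0.012, -0.182]
contact_force: [-0.2, 0.1, 0.7]
finger_gap: 0.996
```

Call:
apply_moves --pt "0.018 -0.045 0 0 0 0 0.088" --pt "0.018 -0.045 0 0 0 0 0.088" --pt "0.018 -0.045 0 0 0 0 0.088"

```text
t: 14.4
tool_pos: [0.601, 0.142, 0.2913]
ee_rot: [-3.134, 0.013, -0.181]
contact_force: [-0.0, -0.2, 0.4]
finger_gap: 1.002
```

Run:
```python
from h import *
import pickle
s,C,p,d=snap("w5");pickle.dump((s,C,p,d),open("w5.pkl","wb"));print(s["t"],s["tool_pos"],s["ee_rot"])
q=proj(C,[[*st(0,.118),.057]])[0];print("axis px",q)
x0,y0=max(0,int(q[0])-90),max(0,int(q[1])-75);print(x0,y0)
cv2.imwrite("pics/w5c.png",cv2.resize(p[y0:y0+150,x0:x0+180],None,fx=4,fy=4,interpolation=cv2.INTER_CUBIC))
```

```text
14.4 [0.60098622 0.14200566 0.29130275] [-3.13371935  0.01292607 -0.18076101]
axis px [315.41474177 159.8799843 ]
225 84
```

View pics/w5c.png

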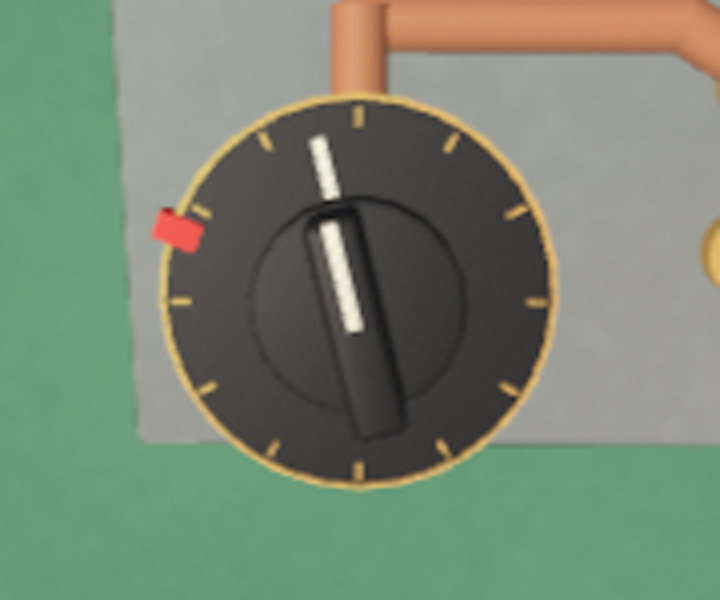

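The crop shows the pointer tip at about (318,138) of the 4x crop (origin 225,84), the red mark at (178,230) with its inner edge near (202,240), and the dial centre at about (359,292).

```bash
cat >> h.py <<'E'
def dial(p,C):
    H=hsv(p); q=proj(C,[[*st(0,.118),.057]])[0]
    yy,xx=np.mgrid[:400,:640]; r=np.hypot(xx-q[0],yy-q[1])
    red=((H[...,0]<6)|(H[...,0]>172))&(H[...,1]>150)&(r<65)
    b=max(blobs(red,5),key=lambda b:b[1][4])[0]
    wh=(H[...,1]<60)&(H[...,2]>150)&(r<47)
    W=plane(C,np.argwhere(wh)[:,::-1],.057)[:,:2]; Rd=plane(C,np.argwhere(b)[:,::-1],.057)[:,:2]
    gold=(H[...,0]>12)&(H[...,0]<28)&(H[...,1]>90)&(H[...,2]>120)&(r<58)&(r>40)
    e=cv2.fitEllipse(cv2.convexHull(np.argwhere(gold)[:,::-1].astype(np.float32)))
    return q,W,Rd,e,wh
E
python3 - <<'E'
from h import *
import pickle
s,C,p,d=pickle.load(open("w5.pkl","rb"))
q,W,Rd,e,wh=dial(p,C);print("axis px",q,"ring ellipse",e)
for z in(.045,.05,.057):print("ring centre",z,plane(C,[e[0]],z)[0], "r",e[1][0]/2/288.2*(C[2][2]-z))
A=plane(C,[e[0]],.05)[0][:2]; print("nominal axis",st(0,.118))
for ax in (A,st(0,.118)):
    v=W-ax;rr=np.hypot(*v.T);o=rr>.036;a=np.arctan2(v[o,1],v[o,0]);print("pointer ang",np.median(a),a.mean(),"rmax",rr.max(),o.sum())
    u=Rd-ax;ru=np.hypot(*u.T);b=np.arctan2(u[:,1],u[:,0]);i=ru<np.percentile(ru,35);print("index",b.mean(),b[i].mean(),"r",ru.min(),ru.max(),"delta",b.mean()-a.mean(),b[i].mean()-a.mean())
# bar top stripe line
n=blobs(wh,10)
for m,s_,ce in n: print(s_,ce)
# bar orientation from the two pieces: tip segment on z .057
m=max(n,key=lambda k:-k[1][1])[0];P=plane(C,np.argwhere(m)[:,::-1],.057)[:,:2].astype(np.float32);l=cv2.fitLine(P,cv2.DIST_L2,0,.01,.01).ravel();print("seg dir",np.arctan2(l[1],l[0]))
print(np.median(d[int(e[0][1])-8:int(e[0][1])+8,int(e[0][0])-6:int(e[0][0])+6]))
E
```

```text
axis px [315.41474177 159.8799843 ] ring ellipse ((314.25933837890625, 155.75733947753906), (98.5850830078125, 100.40301513671875), 170.25172424316406)
ring centre 0.045 [0.61586348 0.14307375 0.045     ] r 0.06452745449553539
ring centre 0.05 [0.61667353 0.14285413 0.05      ] r 0.06367227508013104
ring centre 0.057 [0.61780761 0.14254665 0.057     ] r 0.06247502389856496
nominal axis [0.61235763 0.14205107]
pointer ang 0.07226210618263842 -0.1930133812849344 rmax 0.06582937906435869 48
index 1.0608035579920216 1.064695710261528 r 0.0528063758805142 0.06611934727006465 delta 1.253816939276956 1.2577090915464624
pointer ang 0.08577064578544935 -0.12173072166678474 rmax 0.06181921573987016 61
index 1.006486467879759 1.0063294991707468 r 0.055725427328187124 0.06907188301027262 delta 1.1282171895465436 1.1280602208375314
[303 118   7  16  60] [305.76666667 125.5       ]
[305 140  11  27 124] [309.97580645 152.66935484]
seg dir 0.05138857
0.31819034
```

Run:
```python
from h import *
import pickle
s,C,p,d=pickle.load(open("w5.pkl","rb"))
q,W,Rd,e,wh=dial(p,C)
n=blobs(wh,10);seg,_,sc=n[0];st2,_,s2=n[1]
A=plane(C,[e[0]],.05)[0][:2]
ys,xs=np.nonzero(seg);tip=plane(C,[(xs[ys==ys.min()].mean(),ys.min()-.5)],.057)[0][:2]
S=plane(C,[sc],.057)[0][:2]; B=plane(C,np.argwhere(st2)[:,::-1],.105)[:,:2].astype(np.float32)
l=cv2.fitLine(B,cv2.DIST_L2,0,.01,.01).ravel();print("bar dir",np.arctan2(*(l[1::-1]*np.sign(l[0]))),"bar stripe ends",[B[np.argmin(B[:,0])],B[np.argmax(B[:,0])]])
print("seg ang",np.arctan2(*(S-A)[::-1]),"tip r",np.hypot(*(tip-A)),np.arctan2(*(tip-A)[::-1]))
u=Rd-A;ru=np.hypot(*u.T);I=A+u[ru<np.percentile(ru,25)].mean(0);Rc=Rd.mean(0)
print("idx",np.arctan2(*(Rc-A)[::-1]),np.hypot(*(I-A)))
# radial slope: is (red centroid, pointer segment) line meeting axis? perturb axis
for dx in(-.003,0,.003):
  for dy in(-.003,0,.003):
    a=A+[dx,dy];print(dx,dy,"delta",round(np.arctan2(*(Rc-a)[::-1])-np.arctan2(*(S-a)[::-1]),4),"tip r",round(np.hypot(*(tip-a)),4),"idx r",round(np.hypot(*(Rd-a).T).min(),4))
# depth along bar and ring heights
for uv in [(310,153),(314,156),(270,158),(314,107),(306,125),(275,140)]:
    z=d[uv[1],uv[0]];K,Rc_,c=C;print(uv,(c+Rc_@np.linalg.inv(K)@np.array([*uv,1])*z).round(4))
```

```text
bar dir 0.068681255 bar stripe ends [array([0.61436564, 0.14279911], dtype=float32), array([0.6442362 , 0.14722289], dtype=float32)]
seg ang 0.08080083558884468 tip r 0.049378920888558345 0.059462376524098304
idx 1.060476880006123 0.054401622652768336
-0.003 -0.003 delta 0.8978 tip r 0.0526 idx r 0.057
-0.003 0 delta 0.9423 tip r 0.0524 idx r 0.0544
-0.003 0.003 delta 0.9854 tip r 0.0523 idx r 0.0518
0 -0.003 delta 0.9288 tip r 0.0496 idx r 0.0554
0 0 delta 0.9797 tip r 0.0494 idx r 0.0528
0 0.003 delta 1.0292 tip r 0.0493 idx r 0.0503
0.003 -0.003 delta 0.9601 tip r 0.0467 idx r 0.0539
0.003 0 delta 1.0183 tip r 0.0464 idx r 0.0513
0.003 0.003 delta 1.0754 tip r 0.0463 idx r 0.0487
(310, 153) [0.6296 0.1444 0.1063]
(314, 156) [0.6252 0.1408 0.1042]
(270, 158) [0.6249 0.1989 0.0558]
(314, 107) [0.6759 0.1322 0.0553]
(306, 125) [0.657  0.1456 0.0586]
(275, 140) [0.6461 0.1871 0.0579]
```

```bash
python3 -c "
from h import *
s=bot.observe();print(s['tool_pos'],s['ee_rot'],s['joints'].round(2));print(rel(s,[.6135,.1428,.17],.065))"
```

```text
[0.60091369 0.14107722 0.29209551] [-3.13351313  0.01183524 -0.18219779] [0.04 0.51 1.11 0.01 1.53 1.79]
(array([ 0.0135, -0.003 ,  0.122 ]), array([-0.0095,  0.0108, -0.2472]))
```

Call:
apply_moves --pt "0.005 -0.001 0.03 -0.004 0.005 -0.1 0.088" --pt "0.0135 -0.003 0.07 -0.0095 0.011 -0.2 0.088" --pt "0.0135 -0.003 0.105 -0.0095 0.011 -0.247 0.088" --pt "0.0135 -0.003 0.122 -0.0095 0.011 -0.247 0.088" --pt "0.0135 -0.003 0.122 -0.0095 0.011 -0.247 0.088" --pt "0.0135 -0.003 0.122 -0.0095 0.011 -0.247 0.088" --pt "0.0135 -0.003 0.122 -0.0095 0.011 -0.247 0.088"

```text
t: 15.15
tool_pos: [0.6148, 0.1427, 0.1733]
ee_rot: [-3.142, -0.006, 0.064]
contact_force: [-0.9, -0.0, 0.6]
finger_gap: 0.996
```

Run:
```python
from h import *
import pickle
s,C,p,d=snap("w6");pickle.dump((s,C,p,d),open("w6.pkl","wb"));print(s["t"],s["tool_pos"],s["ee_rot"])
H=hsv(p);m=(H[...,1]<60)&(H[...,2]>150)
for b,st_,ce in blobs(m,40):
    for z in(.105,.057):
        P=plane(C,np.argwhere(b)[:,::-1],z)[:,:2].astype(np.float32)
        if np.hypot(*(P.mean(0)-[.6135,.1428]))>.07: continue
        l=cv2.fitLine(P,cv2.DIST_L2,0,.01,.01).ravel();print(st_,ce,z,"dir",np.arctan(l[1]/l[0]),"mean",l[2:],"ext",P[:,0].min(),P[:,0].max())
q,W,Rd,e,wh=dial(p,C);print("axis",q,e,plane(C,[e[0]],.0555));print("red",Rd.mean(0),len(Rd))
```

```text
15.15 [0.61477709 0.14269554 0.17331354] [-3.14152283 -0.00578357  0.06391514]
[ 228   67  412  162 8965] [358.72626882 130.25075293] 0.105 dir 1.5479617 mean [0.67833483 0.11657085] ext 0.6028258 0.71412367
[313 141   6  22 111] [315.02702703 151.41441441] 0.105 dir 0.05689797 mean [0.6628989  0.14627394] ext 0.65546995 0.6701089
[313 141   6  22 111] [315.02702703 151.41441441] 0.057 dir 0.056898914 mean [0.6565077  0.14604422] ext 0.6473024 0.6654417
[312 178   6  40 240] [314.5 197.5] 0.105 dir 0.062940456 mean [0.629523   0.14453521] ext 0.61443233 0.64421225
[312 178   6  40 240] [314.5 197.5] 0.057 dir 0.06293963 mean [0.615151   0.14388974] ext 0.59645194 0.6333527
axis [316.33575427 200.72137585] ((319.902099609375, 213.416748046875), (88.21994018554688, 107.0391616821289), 74.59325408935547) [[0.59987425 0.13794546 0.0555    ]]
red [0.64261434 0.18978414] 20
```

The tip and bar stripe put the knob axis at (0.6135, 0.1435), with the pointer at 0.06 rad and the red mark at about 1.01 rad. That makes the turn about 0.95 rad. I'll descend and grip the bar.

Call:
apply_moves --pt "-0.001 -0.001 0.03 0 0.005 0 0.088" --pt "-0.001 -0.001 0.055 0 0.005 0 0.088" --pt "-0.001 -0.001 0.075 0 0.005 0 0.088" --pt "-0.001 -0.001 0.084 0 0.005 0 0.07" --pt "-0.001 -0.001 0.084 0 0.005 0 0.05" --pt "-0.001 -0.001 0.084 0 0.005 0 0.03" --grip_force 15

```text
t: 15.8
tool_pos: [0.6141, 0.1442, 0.0889]
ee_rot: [-3.141, -0.01, 0.065]
contact_force: [0.8, 1.5, 0.2]
finger_gap: 0.749
```

Call:
apply_moves --pt "0 0 0 0 0 0 0.005" --pt "0 0 0 0 0 0 0.005" --pt "0 0 0 0 0 0 0.005" --pt "0 0 0 0 0 0 0.005" --pt "0 0 0 0 0 0 0.005" --pt "0 0 0 0 0 0 0.005" --pt "0 0 0 0 0 0 0.005" --pt "0 0 0 0 0 0 0.005" --pt "0 0 0 0 0 0 0.005" --pt "0 0 0 0 0 0 0.005"

```text
t: 16.8
tool_pos: [0.6135, 0.1437, 0.0876]
ee_rot: [3.141, -0.008, 0.065]
contact_force: [-0.4, -5.8, 1.0]
finger_gap: 0.181
```

The knob is gripped at 16 mm. I'll turn it counter-clockwise, 0.9 rad first.

Call:
apply_moves --pt "0 0 0 0 0 -0.1 0.005" --pt "0 0 0 0 0 -0.2 0.005" --pt "0 0 0 0 0 -0.3 0.005" --pt "0 0 0 0 0 -0.4 0.005" --pt "0 0 0 0 0 -0.5 0.005" --pt "0 0 0 0 0 -0.6 0.005" --pt "0 0 0 0 0 -0.7 0.005" --pt "0 0 0 0 0 -0.8 0.005" --pt "0 0 0 0 0 -0.9 0.005" --pt "0 0 0 0 0 -0.9 0.005"

```text
t: 17.8
tool_pos: [0.6141, 0.1427, 0.0876]
ee_rot: [3.133, -0.004, 0.967]
contact_force: [2.0, -10.3, -0.8]
finger_gap: 0.178
```

Run:
```python
from h import *
import pickle
s,C,p,d=snap("w7");pickle.dump((s,C,p,d),open("w7.pkl","wb"));print(s["t"],s["tool_pos"],s["ee_rot"],s["contact_force"],s["moment"])
H=hsv(p);A=np.array([.6135,.1435])
m=(H[...,1]<60)&(H[...,2]>130); r=((H[...,0]<6)|(H[...,0]>172))&(H[...,1]>140)
for n,k in(("white",m),("red",r)):
  for b,st_,ce in blobs(k,20):
    P=plane(C,np.argwhere(b)[:,::-1],.057)[:,:2]; v=P-A; R=np.hypot(*v.T)
    if .03<np.median(R)<.065: print(n,st_,ce.round(1),"ang",np.arctan2(*v.mean(0)[::-1]).round(4),"r",R.min().round(4),R.max().round(4))
cv2.imwrite("pics/w7c.png",cv2.resize(p[60:260,190:450],None,fx=3,fy=3,interpolation=cv2.INTER_CUBIC))
```

```text
17.8 [0.61411949 0.14274609 0.08758323] [ 3.13313235 -0.00415548  0.9672348 ] [  1.98040142 -10.34639758  -0.81214137] [-1.53957508 -0.4087409   0.02189104]
white [312 154   8  33 264] [315.5 170. ] ang 0.9685 r 0.0333 0.052
white [264 302 105   1 105] [316. 302.] ang -2.1679 r 0.0461 0.058
white [ 262  305  109   21 2142] [316.  315.6] ang -2.1684 r 0.0485 0.0744
red [303 124  17  28 428] [310.7 137.8] ang 1.0122 r 0.0539 0.0683
```

View pics/w7c.png

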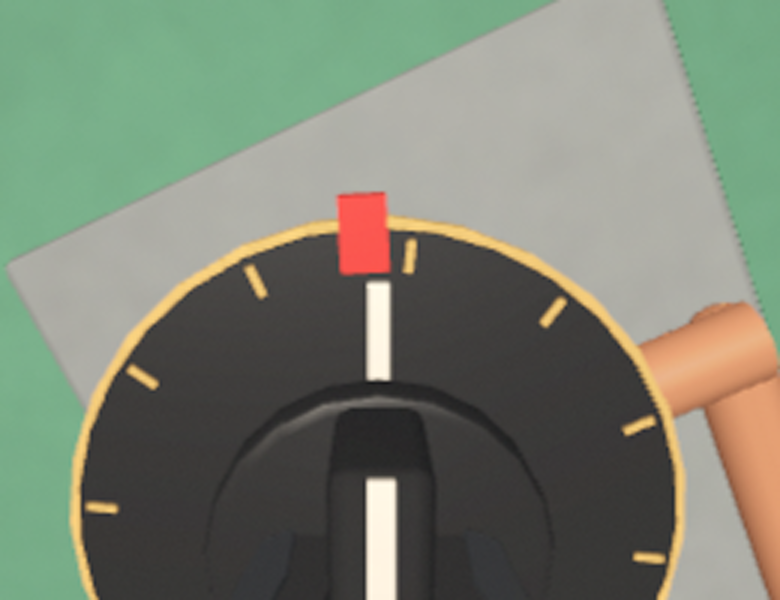

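The pointer is at 0.9685 rad and the mark at 1.012; in the crop the pointer tip is at (378,283) and the red inner edge is centred at (365,273). About 0.044 rad remains.

Call:
apply_moves --pt "0 0 0 0 0 -0.022 0.005" --pt "0 0 0 0 0 -0.044 0.005" --pt "0 0 0 0 0 -0.044 0.005" --pt "0 0 0 0 0 -0.044 0.005"

```text
t: 18.25
tool_pos: [0.6142, 0.1427, 0.0876]
ee_rot: [3.133, -0.004, 1.008]
contact_force: [3.5, -10.4, -1.1]
finger_gap: 0.182
```

```bash
cat > chk.py <<'E'
from h import *
import sys
s,C,p,d=snap(sys.argv[1]);print(s["t"],s["tool_pos"],s["ee_rot"],s["contact_force"])
H=hsv(p);A=np.array([.6135,.1435])
m=(H[...,1]<60)&(H[...,2]>130); r=((H[...,0]<6)|(H[...,0]>172))&(H[...,1]>140)
for n,k in(("white",m),("red",r)):
  for b,st_,ce in blobs(k,20):
    P=plane(C,np.argwhere(b)[:,::-1],.057)[:,:2]; v=P-A; R=np.hypot(*v.T)
    if .03<np.median(R)<.065 and abs(np.arctan2(*v.mean(0)[::-1])-1)<.3:
        e=R>R.max()-.006 if n=="white" else R<R.min()+.003
        print(n,ce.round(1),"ang",np.arctan2(*v.mean(0)[::-1]).round(4),"edge",np.arctan2(*v[e].mean(0)[::-1]).round(4),"r",R.min().round(4),R.max().round(4))
E
python3 chk.py w8
```

```text
18.25 [0.6141664  0.14272034 0.08760102] [ 3.13283646 -0.0038519   1.00834849] [  3.45977191 -10.37344638  -1.08806175]
white [315.7 169.6] ang 1.0072 edge 1.004 r 0.0333 0.052
red [315.1 137.5] ang 1.013 edge 1.0142 r 0.0542 0.0684
```

Call:
apply_moves --pt "0 0 0 0 0 -0.008 0.005" --pt "0 0 0 0 0 -0.008 0.005" --pt "0 0 0 0 0 -0.008 0.03" --pt "0 0 0 0 0 -0.008 0.05" --pt "0 0 0 0 0 -0.008 0.07" --pt "0 0 0 0 0 -0.008 0.088" --pt "0 0 0 0 0 -0.008 0.088" --pt "0 0 0 0 0 -0.008 0.088" --pt "0 0 0 0 0 -0.008 0.088" --pt "0 0 0 0 0 -0.008 0.088"

```text
t: 19.3
tool_pos: [0.6135, 0.1443, 0.0876]
ee_rot: [3.135, -0.005, 1.017]
contact_force: [0.4, -0.1, -0.2]
finger_gap: 0.882
```

Call:
apply_moves --pt "0 0 -0.01 0 0 0 0.088" --pt "0 0 -0.03 0 0 0 0.088" --pt "0 0 -0.05 0 0 0 0.088" --pt "0 0 -0.08 0 0 0 0.088" --pt "0 0 -0.11 0 0 0 0.088" --pt "0 0 -0.14 0 0 0 0.088" --pt "0 0 -0.15 0 0 0 0.088" --pt "0 0 -0.15 0 0 0 0.088" --pt "0 0 -0.15 0 0 0 0.088"

```text
t: 20.2
tool_pos: [0.6118, 0.1441, 0.2362]
ee_rot: [3.137, -0.004, 1.017]
contact_force: [0.6, -0.0, -0.1]
finger_gap: 0.998
```

```bash
python3 chk.py w9
python3 - <<'E'
from h import *
s,C,p,d=snap("t9","top")
cv2.imwrite("pics/t9c.png",cv2.resize(p[110:280,180:500],None,fx=2.5,fy=2.5,interpolation=cv2.INTER_CUBIC))
E
```

```text
20.2 [0.61182146 0.14407721 0.23615188] [ 3.13682926 -0.00364431  1.01679026] [ 0.60651545 -0.0138095  -0.09908901]
white [318.  142.2] ang 1.0138 edge 1.0145 r 0.0337 0.0526
red [318.1 125.2] ang 1.0137 edge 1.015 r 0.0536 0.0679
```

View pics/t9c.png

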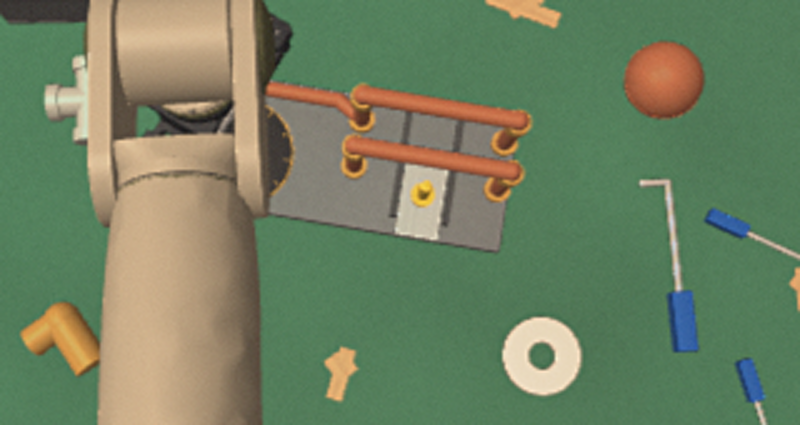

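The pointer and mark agree to within 0.001 rad after release. The top crop shows the post out at (422,190), the rod lying flat at (683,320) and the ring, ball, elbow and cross in place. I'll do a last numeric gate check and then hand in.

Run:
```python
from h import *
T=cam("top")
for n in("t3","t9"):
    H=hsv(cv2.imread(f"pics/{n}.png"));y=(H[...,0]>20)&(H[...,0]<35)&(H[...,1]>150)&(H[...,2]>150);y[:170]=0;y[200:]=0;y[:,:335]=0;y[:,365:]=0
    b=np.argwhere(y)[:,::-1];print(n,len(b),b.mean(0),tost(plane(T,[b.mean(0)],.06)[0]))
s=bot.observe();print(s["contact_force"],s["t"]);print(bot.close_job())
```

```text
t3 56 [348.91071429 187.        ] [-0.01249695 -0.0980539 ]
t9 53 [348.83018868 187.13207547] [-0.01291067 -0.0978874 ]
[-0.54421085  0.02915094  0.14679587] 20.3
the job is handed in; nothing more can be done
None
```

The gate slide is fully open, the hooked rod is back on the bench, and the knob pointer is on the red mark. I did them in that order and handed the job in at about 20 s on the robot's clock; no verdict was reported.

- **Gate:** I hooked the post from the right with the rod and pulled until the force rose to about 14 N while the TCP moved less than 1 mm, so the slide is against its stop. The last check puts the post near stand x -12 mm against -10 nominal, within camera accuracy. It was unchanged after unhooking.
- **Rod:** I set it down with the gripper until it touched the bench, then let go. It lies flat where it started, right of the stand, with the handle at (0.414, -0.368).
- **Knob:** I turned it about 0.95 rad counter-clockwise and released it. Afterwards the pointer read 1.014 rad and the mark 1.014–1.015.
- **Other fittings:** The ring, float ball, elbow and cross look unmoved in the last top view. I did not measure them, and the tin and switch plate were not in that crop. The arm went nowhere near either of them.
- **Disagreement:** The dial ring's fitted centre was about 3–5 mm from the knob axis given by the pointer and the bar. I used the pointer and bar axis, and the radii given in the task agreed with it to about 2 mm.

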